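# Draw the plate carrier forward by its pad and bolt it

### The arm

A 6-joint arm with a two-finger parallel gripper is mounted at the origin on a cart in front of the work surface, level with it; the furniture and walls round the work are solid. World frame = base frame: x ahead of the robot, y to its left, z up, the work surface at z = 0. Lengths are in mm, angles in degrees, forces in N, time in s.
With the tool pointing down it reaches from about 300 to 850 mm from the base axis. Payload 4.2 kg.
Tool frame: the origin (TCP) lies on the mounting face of the last link; the fingertips stand 191 mm ahead of it and the grasp point (between the pads) lies 172 mm ahead of it; z points along the fingers, y is the direction in which the jaws open and shut (so a half turn about z gives the same grasp; the last joint's range is limited). The gripper opens to 91 mm and grips with 3 to 60 N. Pads are 32 mm wide; open, the fingers measure 118 mm over their backs; the gripper's body (76 mm by 178 mm) begins 60 mm behind the grasp point.
Start: joints at [-70.302, 18.312, 89.639, -0, 72.044, -1.146], TCP at [204.599, -537.366, 404.776] pointing down, gripper open.
Joint ranges: [-177.97, 177.97], [-48.28, 115.42], [12.27, 149.76], [-77.06, 257.06], [2.81, 150.46], [-146.56, 146.56]. Speed limits (degrees/s): [147.25, 147.25, 180, 180, 180, 180].

### API

Orientations are given as [roll, pitch, yaw] about the fixed x, y, z axes, in that order (R = Rz(yaw) Ry(pitch) Rx(roll)).
In Python, from workcell import env gives the robot as it stands.
- The arm moves only by the shell command python3 -m handwheel 'ROWS' [FORCE]. ROWS is JSON, a list of rows, each an object with "gripper": the opening in per cent of the stroke, from 0 (shut) to 100 (fully open); "travel": the shift along the tool's x, y, z in m, a list of three; "twist": the turn about the tool's z in rad. In form: [{"gripper": gripper, "travel": [x, y, z], "twist": twist}, ...]. A call has 1 to 5 rows; each row shifts and turns the commanded pose from where the row before left it, along the tool's axes as they then stand; what a row does not reach is not made up. A row lasts 1/12 s, in which the tool goes at most 41.7 mm and 7.16 degrees, less where a joint would pass 70% of its speed; a pose out of reach is approached as far as the arm can. A call with a gripper value outside its range is refused whole. The fingers move at their own pace and stop on an object; FORCE is the grip in N (left out, the last holds). Time passes only in rows, so rows that do not move let the fingers close. It gives the time, the measured TCP pose, the force and the opening at its end, in the units of the state.
- env.state(): the state, without advancing time (a new reading comes with each control period).
- env.grab_frame(name): name is "scene" or "top"; returns a dict with "frame" (480x640x3 uint8, red, green, blue), "intrinsics" (3x3 intrinsics, pixels), "k1" (the pictures are not rectified: a ray, as slopes to the right and down, at radius r is drawn at 1 + k1 r^2 times it, then the intrinsics apply), "extrinsics" (4x4, takes a point from camera to world coordinates). Camera axes: x right, y down, z forward; pixel columns grow to the right and rows downward; lengths in mm; the calibration is good to about 2 mm. A picture is of the moment at which its call begins. There is no depth.
- env.job_done(): hands the job in, once; it reports no verdict.
Trained networks look in the newest picture that a camera, given by its name, has taken for a name from the list of things; names that differ only in an ending like _2 or _b are one class to them, and where a whole thing is asked for, a point or a joint stands for the part that bears it (a point fixed in the world has none). Each returns a list of dicts, best first, with "confidence" (0 to 1); they miss things now and then, are a little off and sometimes report something else, mostly with a low value. They report only what shows in the picture. A call takes as long as a camera call. They do not tell look-alikes from the thing itself.
- env.trace(camera, thing): "pixels" (480x640 bool, what is visible of it) and "uv" ([column, row] in pixels, amid what is visible of it).
- env.pinpoint(camera, thing): "uv" ([column, row] in pixels: a listed point, or the origin of a listed thing).
The state is a dict: "time_s": time; "qpos": joint angles; "qvel": joint speeds; "effort": joint torques, N m; "ee_pos": TCP position; "ee_rot": TCP orientation; "force": force on the tool from outside, world axes, zero at the start; "torque": the same for the moment, N m; "gripper_width": finger opening in mm.
Only numpy, scipy, OpenCV 4.12 (cv2) and the standard library are available. Lean on these libraries where they do the work, as an engineer would, in place of code of your own. Each camera call takes 0.05 s, during which the arm holds its last target. There are 200 camera calls.

### The job

The flat plate carrier sits back in its dock, partly under the hood, with nothing to grip. Press a shut gripper down on the rubber pad on top of it, never harder than 20 N, and drag the carrier forward until it rests fully home against the dock's front stop; then slide the locking bolt in the dock's rail all the way into the carrier's notch without forcing it, and leave the things around the dock undisturbed.

Things in the scene. Friction and masses are not known exactly. Their poses are not given: they have to be found in the camera images.
- dock: Fixed low dock, grey with aluminium rails, 235 x 150 mm. Origin on its underside; x runs to its back (-150 to +85 mm), its front (-x) roughly faces the robot, +y its left, z up. Bed floor 10 mm above the worktop, friction 0.36; channel between the rails y -45 to +45 mm; rails and front stop lip 30 mm high; lip's inner face at x -130 mm. White hood from x +10 mm, 51 mm high.
- home (a point): Point of the dock on the bed floor at dock x -70, y 0, z 10 mm, axes as the dock: the carrier's origin lies here in x when its front edge rests on the front stop.
- carrier: Loose two-storey plate, about 0.65 kg: aluminium base 120 (x) x 86 (y) x 8 mm, on it a deck 120 x 84 x 4 mm set 0 to 6 mm above it (differs each time, holds firm). Origin under the base's centre, axes as the dock's. Starts 40 to 70 mm behind home. Base's left edge has a notch 17 mm wide, 18 deep, centred 15 mm behind the origin; the 12 mm bolt enters only within 2.5 mm of home.
- pad_foot (a point): Point on the carrier's underside below the centre of the black ribbed rubber pad on its deck (pad 36 mm along x, 60 along y; 36 mm in front of the carrier's origin, 24 mm behind the stop at home). The pad's top is 13.5 to 19.5 mm above this point, not measured: feel for it. Friction with fingers 1.3; 9 to 11 N drags it, the fingers creep 5 to 20 mm on the way.
- bolt (a joint): Steel locking bolt in the dock's left (+y) rail at dock x -55 mm. 0 = drawn out; it slides towards the dock's -y and is fully in at 0.016 m. Its tip meets the carrier's side after 3 to 7 mm if the carrier is not home. It slides with about 1.5 N and stays where it is left; a push of 5 N is ample.
- bolt_knob (a point): On the axis of the bolt's upright black knob, 40 mm above the worktop. Knob 12 mm in diameter with a 15 mm cap, clear from 30 to 54 mm above the worktop. At dock y +73 mm with the bolt out, it moves towards the dock's -y as the bolt goes in.
- cold_block: Loose white cooling block with tube wells, 66 x 95 x 38 mm, standing left of the dock; bystander. Origin at the centre of its underside.
- serum: Loose small serum bottle, 40 mm diameter, 90 mm high, standing right of the dock; bystander. Origin at the centre of its underside.
- blue_tape: Loose roll of tape, 72 mm diameter, 18 mm high, lying flat right of the dock near its front; bystander. Origin at the centre of its underside.
Mind the look-alikes: they are no part of the job. Several things have the shape of the carrier; the one meant has the colours described above.

How it is judged (in metres and radians):
On the way, in this order (a step that is already met when the one before it is completed fails the run):
1. the carrier has been dragged home against the front stop (within 2.5 mm) (x of carrier in the frame of home below 0.0025 m), for 0.2 s.
2. the bolt is fully in the carrier's notch (13.5 of 16 mm or more) (value of joint bolt above 0.0135 m), for 0.2 s.
At the end, for the whole second after the job is handed in: The carrier lies flat at rest in the dock, within 3 mm of home against the front stop; the bolt is at least 13.5 mm in; the cooling block, bottle and tape roll are within 15 mm of where they stood (x of carrier in the frame of home between -0.003 and 0.003 m and z of carrier in the frame of home below 0.003 m and value of joint bolt above 0.0135 m and linear speed of carrier below 0.01 m/s and distance of each of cold_block, serum, blue_tape from where it was at the start of the episode below 0.015 m); the robot touches nothing.
It fails at once if the carrier pressed or pushed by the fingers with more than 20 N (contact force between the fingers and carrier above 20 N).
It fails at once if the bolt forced against the carrier with more than 8 N (contact force between bolt and carrier above 8 N).
It fails at once if the cooling block, bottle or tape roll pushed more than 15 mm (distance of any of cold_block, serum, blue_tape from where it was at the start of the episode above 0.015 m).
It also fails if it takes over 58 s, if anything falls off the work surface, if the arm or the gripper's body presses on something with over 40 N, if the wrist force passes 120 N, or if a joint passes its speed limit or range.

## Working session

There is one attempt and no reset: what is moved stays moved. The work goes in short steps, Python scripts to look and compute and a shell command to move; the robot and the scene stay as the last step left them, time stands still between calls to the robot, and variables do not carry over. Pictures are saved under pics/ and viewed, about 8 in all and at most 12, crops included, and the job is handed in when it is done.

```bash
mkdir -p pics; cat > h.py <<'E'
import numpy as np, cv2
from workcell import env
def frame(n):
    return env.grab_frame(n)
def ray(f,uv):
    K=np.array(f["intrinsics"]);k1=f["k1"];T=np.array(f["extrinsics"])
    d=np.array([k1,0,0,0],float)
    p=cv2.undistortPoints(np.array([[uv]],float),K,d,None,None)[0,0] if True else 0
    return T[:3,3],T[:3,:3]@np.array([p[0],p[1],1])
def at_z(f,uv,z):
    o,d=ray(f,uv);return o+d*(z-o[2])/d[2]
def proj(f,P):
    T=np.array(f["extrinsics"]);P=np.atleast_2d(P)
    c=(np.linalg.inv(T)@np.c_[P,np.ones(len(P))].T)[:3].T
    return cv2.projectPoints(c.reshape(-1,1,3),np.zeros(3),np.zeros(3),np.array(f["intrinsics"]),np.array([f["k1"],0,0,0],float))[0][:,0]
E
python3 - <<'E'
from h import *
s=env.state();print(s)
Z=dict(dock=0,home=10,carrier=10,pad_foot=10,bolt_knob=40,cold_block=0,serum=0,blue_tape=0)
for n in ("scene","top"):
    f=frame(n);cv2.imwrite(f"pics/{n}1.png",f["frame"][:,:,::-1])
    print(n,np.round(f["extrinsics"],3).tolist(),f["k1"],np.array(f["intrinsics"])[0,0])
    for t,z in Z.items():
        for r in env.pinpoint(n,t)[:3]:
            print(t,round(r["confidence"],2),np.round(r["uv"],1),at_z(f,r["uv"],z).round(1))
E
```

```text
{'time_s': 0.0, 'qpos': array([-7.03010296e+01,  1.83516350e+01,  8.97064746e+01,  2.55496842e-04,
        7.20445588e+01, -1.14422086e+00]), 'qvel': array([-0.03714182, -0.00133976, -0.03167624,  0.01852614,  0.02173522,
        0.03522781]), 'effort': array([ 2.33266646e-04, -4.12467706e+01, -2.31970328e+01,  7.26854475e-02,
        4.55508241e-02, -1.28450920e-04]), 'ee_pos': array([ 204.55173342, -537.20466418,  403.9195822 ]), 'ee_rot': array([-1.79897357e+02, -2.29305684e-03,  2.08431102e+01]), 'force': array([ 0.10714435, -0.1022244 ,  0.39094338]), 'torque': array([-0.01096974,  0.06431255,  0.00585182]), 'gripper_width': 91.17637036125909}
scene [[-0.793, -0.265, 0.548, 58.679], [-0.609, 0.345, -0.714, 840.668], [0.0, -0.9, -0.435, 473.584], [0.0, 0.0, 0.0, 1.0]] -0.1223461977706074 549.2539555128033
dock 0.7 [291.5 274.1] [616.4 219.9   0. ]
dock 0.68 [320.2 282.8] [558.4 212.8   0. ]
home 0.56 [318.3 284.1] [547.7 231.2  10. ]
carrier 0.66 [239.6 367.7] [495.8 462.3  10. ]
carrier 0.62 [297.8 272.4] [599.9 222.   10. ]
pad_foot 0.97 [307.5 282.6] [564.9 238.3  10. ]
pad_fo
[... 258 characters left out ...]
] [612.6  83.    0. ]
blue_tape 0.94 [393.1 269.4] [484.8  97.8   0. ]
top [[-0.022, -0.99, 0.138, 402.679], [-1.0, 0.021, -0.005, 208.991], [0.002, -0.138, -0.99, 1022.943], [0.0, 0.0, 0.0, 1.0]] -0.09055988071371847 528.765150044108
dock 0.9 [303.3 203.5] [622.4 215.6   0. ]
dock 0.68 [301.2 214.7] [600.  220.1   0. ]
home 0.7 [292.4 237.4] [553.7 237.9  10. ]
carrier 0.71 [181.5 263.4] [507.5 453.3  10. ]
pad_foot 0.83 [186.8 283.8] [467.9 442.6  10. ]
pad_foot 0.62 [294.9 230.9] [566.4 232.8  10. ]
bolt_knob 0.47 [258.6 219.5] [584.8 300.4  40. ]
cold_block 0.83 [201.  179.4] [676.1 418.8   0. ]
serum 0.61 [370.2 205.6] [615.5  83.5   0. ]
blue_tape 0.58 [367.9 272.9] [482.5  92.9   0. ]
```

```bash
python3 - <<'E'
import cv2
a=cv2.imread('pics/scene1.png');cv2.imwrite('pics/s_crop.png',cv2.resize(a[200:420,130:450],(800,550),interpolation=cv2.INTER_CUBIC))
b=cv2.imread('pics/top1.png');cv2.imwrite('pics/t_crop.png',cv2.resize(b[140:330,140:410],(800,563),interpolation=cv2.INTER_CUBIC))
E
```

```text
(no output)
```

View pics/s_crop.png

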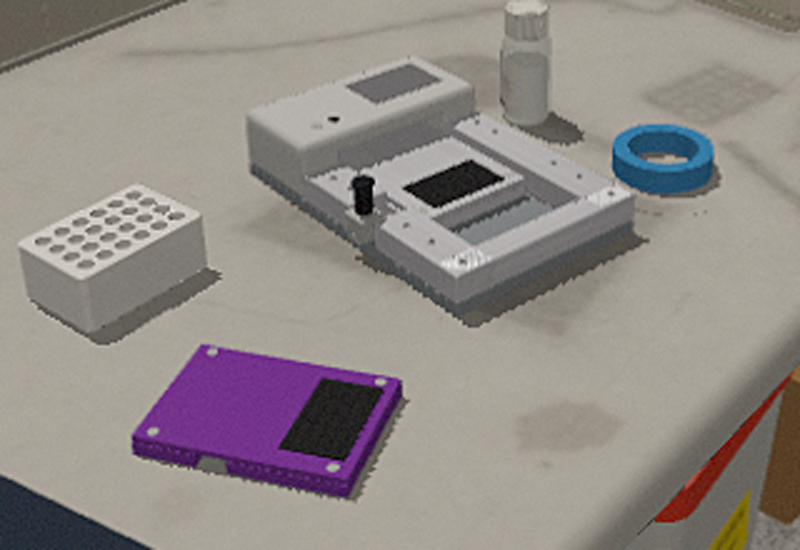

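View pics/t_crop.png

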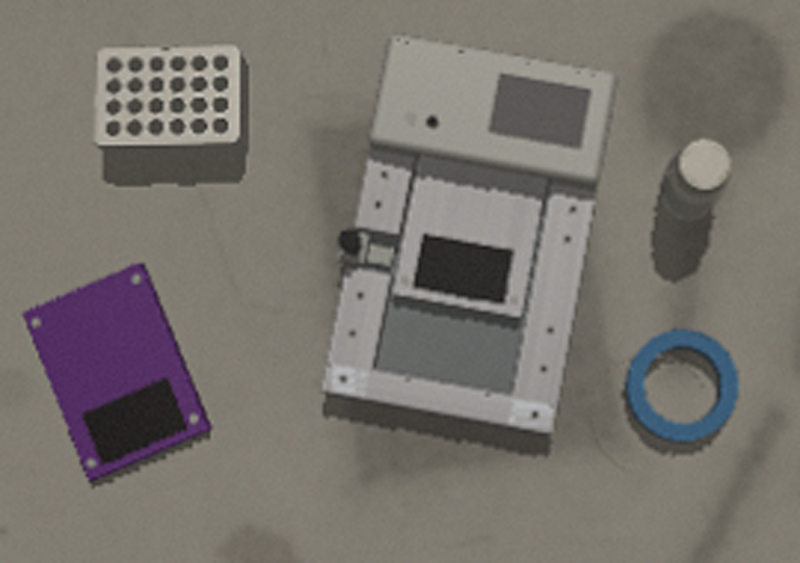

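The top view shows the dock with its front edge at crop (325,390)–(551,430) and the hood's back edge at (393,37)–(615,73). The grey carrier's pad is centred at about (463,268) and the knob is at (350,242). The purple plate on the left is the look-alike. Next I fit the dock pose to these corners.

```bash
cat > fit.py <<'E'
from h import *
from scipy.optimize import least_squares
ft=frame("top");fs=frame("scene")
T=lambda p:(np.array(p)*270/800+[140,140]); S=lambda p:(np.array(p)*0.4+[130,200])
top=[((-150,75,30),(325,390)),((-150,-75,30),(551,431)),((85,75,51),(393,37)),((85,-75,51),(615,73)),((10,75,51),(371,142)),((10,-75,51),(597,180)),((-130,45,30),(376,372)),((-130,-45,30),(516,393))]
sc=[((-150,75,30),(458,275)),((-150,-75,30),(634,192)),((85,75,51),(248,115)),((85,-75,51),(393,58))]
def W(p,L):
    c,s=np.cos(p[2]),np.sin(p[2]);L=np.atleast_2d(L).astype(float)
    return np.c_[p[0]+c*L[:,0]-s*L[:,1],p[1]+s*L[:,0]+c*L[:,1],L[:,2]]
def res(p,sep=False):
    a=proj(ft,W(p,[q[0] for q in top]))-T([q[1] for q in top])
    b=proj(fs,W(p,[q[0] for q in sc]))-S([q[1] for q in sc])
    return (a,b) if sep else np.r_[a.ravel(),b.ravel()]
r=least_squares(res,[615,216,-0.15],loss='soft_l1');p=r.x
E
python3 - <<'E'
from fit import *
print(p[:2],np.degrees(p[2]));a,b=res(p,1);print(a.round(1).tolist(),b.round(1).tolist())
def loc(w):
    c,s=np.cos(p[2]),np.sin(p[2]);d=w[:2]-p[:2];return np.array([c*d[0]+s*d[1],-s*d[0]+c*d[1]]).round(1)
for q in [(421,234),(512,244),(504,302),(415,290)]: print('pad',loc(at_z(ft,T(q),27)))
for q in [(393,297),(520,320)]: print('front',loc(at_z(ft,T(q),25)))
for q in [(405,188),(502,160),(525,180),(430,208)]: print('padS',loc(at_z(fs,S(q),27)))
print('knob',loc(at_z(ft,T((350,236)),57)),loc(at_z(fs,S((363,180)),57)))
print('knob nn',loc(at_z(ft,(258.6,219.5),40)),loc(at_z(fs,(275.2,274.4),40)))
for t in('carrier','bolt_knob','pad_foot','home'):
  for r in env.trace("top",t)[:3]: print(t,round(r["confidence"],2),np.round(r["uv"],1),r["pixels"].sum())
print('home',W(p,[-70,0,10]),'pad home',W(p,[-106,0,10]),'knob',W(p,[-55,73,40]))
c=proj(ft,W(p,[(-150,75,30),(-150,-75,30),(85,-75,51),(85,75,51),(10,75,51),(10,-75,51),(-130,45,30),(-130,-45,30),(10,45,30),(-55,73,54)]))
im=ft["frame"][:,:,::-1].copy()
im=cv2.resize(im[140:330,140:410],(800,563),interpolation=cv2.INTER_CUBIC)
for u in c: cv2.circle(im,tuple(int(v) for v in (u-140)*800/270),4,(0,0,255),1)
cv2.imwrite('pics/fit.png',im)
E
```

```text
[618.70670064 218.00167682] -10.996026025914258
[[-0.7, 0.8], [1.6, 0.6], [-1.9, -2.2], [0.8, -1.4], [-1.7, 0.1], [0.5, 0.5], [-0.3, -0.8], [-0.6, 0.2]] [[0.3, 0.3], [0.7, -0.6], [-3.1, -2.5], [6.8, -3.1]]
pad [-38.2  31.9]
pad [-34.7 -27.2]
pad [-72.8 -28.5]
pad [-74.9  29.2]
front [-81.5  42.5]
front [-82.3 -40.6]
padS [-44.   31.7]
padS [-57.4 -41.3]
padS [-88.1 -34.3]
padS [-74.8  35.6]
knob [-52.2  73. ] [-61.   76.8]
knob nn [-49.   74.4] [-42.5  64. ]
carrier 0.63 [179.8 265.6] 2609
bolt_knob 0.57 [263.6 224.5] 163
pad_foot 0.66 [178.1 264.1] 2733
pad_foot 0.58 [296.5 218.8] 2083
home 0.55 [275.2 214.3] 7777
home [[549.99187157 231.35354054  10.        ]] pad home [[514.65281661 238.22021331  10.        ]] knob [[578.64056425 300.15217721  40.        ]]
```

View pics/fit.png

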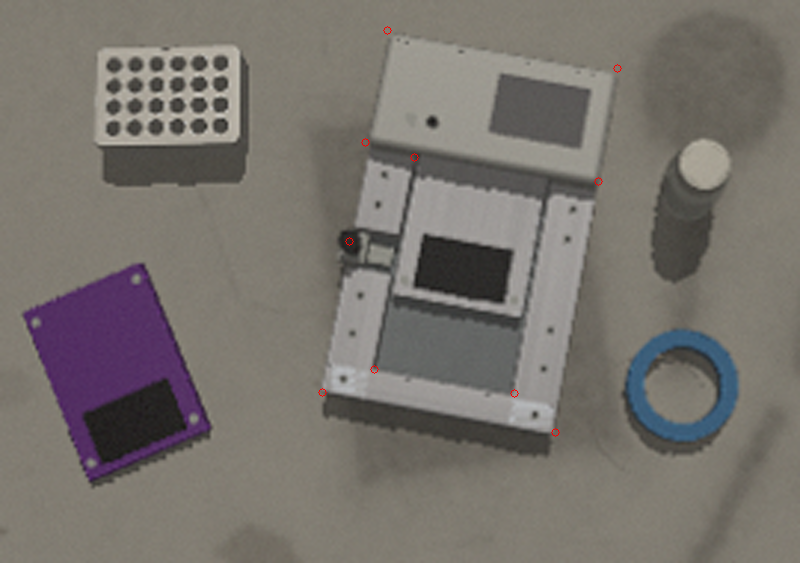

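The fit holds to about 2 mm: dock at (618.7, 218.0), yaw -11°. The carrier is about 50 mm behind home, with the pad centre near dock x -56. I'll shut the gripper, align it with the dock and travel over.

```bash
python3 -m handwheel '[{"gripper":0,"travel":[0,0,0],"twist":0.11},{"gripper":0,"travel":[0,0,0],"twist":0.11},{"gripper":0,"travel":[0,0,0],"twist":0.11},{"gripper":0,"travel":[0,0,0],"twist":0.11},{"gripper":0,"travel":[0,0,0],"twist":0.115}]' 30
python3 -m handwheel '[{"gripper":0,"travel":[0.0088,-0.0328,0],"twist":0},{"gripper":0,"travel":[0.0088,-0.0328,0],"twist":0},{"gripper":0,"travel":[0.0088,-0.0328,0],"twist":0},{"gripper":0,"travel":[0.0088,-0.0328,0],"twist":0},{"gripper":0,"travel":[0.0088,-0.0328,0],"twist":0}]'
python3 -m handwheel '[{"gripper":0,"travel":[0.0088,-0.0328,0],"twist":0},{"gripper":0,"travel":[0.0088,-0.0328,0],"twist":0},{"gripper":0,"travel":[0.0088,-0.0328,0],"twist":0},{"gripper":0,"travel":[0.0088,-0.0328,0],"twist":0},{"gripper":0,"travel":[0.0088,-0.0328,0],"twist":0}]'
```

```text
time_s: 1.62
ee_pos: [204.6, -537.4, 404.8]
ee_rot: [180.0, -0.0, -11.3]
force: [-0.4, -0.3, 0.1]
gripper_width: 60.6
time_s: 2.03
ee_pos: [279.3, -383.3, 404.8]
ee_rot: [180.0, -0.0, -11.0]
force: [0.2, 1.1, 0.0]
gripper_width: 27.1
time_s: 2.45
ee_pos: [353.6, -230.5, 405.0]
ee_rot: [180.0, -0.0, -11.0]
force: [0.6, -0.1, 0.5]
gripper_width: 0.1
```

```bash
python3 -m handwheel '[{"gripper":0,"travel":[0.0087,-0.0327,0],"twist":0},{"gripper":0,"travel":[0.0087,-0.0327,0],"twist":0},{"gripper":0,"travel":[0.0087,-0.0327,0],"twist":0},{"gripper":0,"travel":[0.0087,-0.0327,0],"twist":0},{"gripper":0,"travel":[0.0087,-0.0327,0],"twist":0}]'
python3 -m handwheel '[{"gripper":0,"travel":[0.0087,-0.0327,0],"twist":0},{"gripper":0,"travel":[0.0087,-0.0327,0],"twist":0},{"gripper":0,"travel":[0.0087,-0.0327,0],"twist":0},{"gripper":0,"travel":[0.0087,-0.0327,0],"twist":0},{"gripper":0,"travel":[0.0087,-0.0327,0],"twist":0}]'
python3 -m handwheel '[{"gripper":0,"travel":[0.0087,-0.0327,0],"twist":0},{"gripper":0,"travel":[0.0087,-0.0327,0],"twist":0},{"gripper":0,"travel":[0.0087,-0.0327,0],"twist":0},{"gripper":0,"travel":[0.0087,-0.0327,0],"twist":0},{"gripper":0,"travel":[0.0087,-0.0327,0],"twist":0}]'
python3 -m handwheel '[{"gripper":0,"travel":[0,0,0.03],"twist":0},{"gripper":0,"travel":[0,0,0.03],"twist":0},{"gripper":0,"travel":[0,0,0.03],"twist":0},{"gripper":0,"travel":[0,0,0.03],"twist":0},{"gripper":0,"travel":[0,0,0.01],"twist":0}]'
```

```text
time_s: 2.87
ee_pos: [427.4, -78.1, 405.0]
ee_rot: [180.0, -0.0, -10.9]
force: [0.3, 0.6, -0.5]
gripper_width: 0.6
time_s: 3.28
ee_pos: [501.3, 74.2, 404.9]
ee_rot: [180.0, -0.0, -10.9]
force: [0.3, 0.4, 0.7]
gripper_width: 0.7
time_s: 3.7
ee_pos: [575.1, 226.4, 404.7]
ee_rot: [180.0, -0.0, -10.9]
force: [0.6, 0.4, -0.5]
gripper_width: 0.3
time_s: 4.12
ee_pos: [573.3, 224.3, 270.2]
ee_rot: [179.7, 0.4, -10.9]
force: [-0.1, 0.0, 0.5]
gripper_width: 0.5
```

```bash
python3 -m handwheel '[{"gripper":0,"travel":[0,0,0.02],"twist":0},{"gripper":0,"travel":[0,0,0.015],"twist":0},{"gripper":0,"travel":[0,0,0.0],"twist":0}]'
python3 - <<'E'
from h import *
print({k:v.round(1) for k,v in env.state().items() if k in('ee_pos','force','ee_rot')})
f=frame("scene");t=frame("top")
a=cv2.resize(f["frame"][220:340,210:390,::-1],(600,400),interpolation=cv2.INTER_CUBIC)
b=cv2.resize(t["frame"][150:310,230:370,::-1],(350,400),interpolation=cv2.INTER_CUBIC)
cv2.imwrite('pics/pre.png',cv2.resize(np.hstack([a,b]),(800,337)))
E
```

```text
time_s: 4.37
ee_pos: [574.0, 224.4, 237.4]
ee_rot: [179.8, 0.3, -11.0]
force: [-0.9, -0.0, -0.7]
gripper_width: 0.4
{'ee_pos': array([574. , 224.4, 237.4]), 'ee_rot': array([179.8,   0.3, -11. ]), 'force': array([-0.9, -0. , -0.7])}
```

View pics/pre.png

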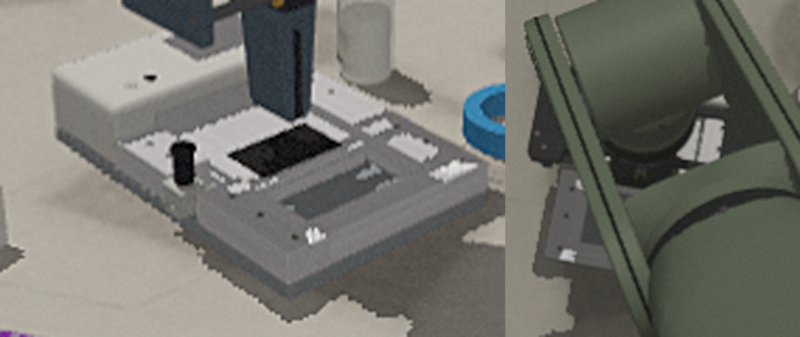

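The shut fingers hover over the rear part of the pad (fingertip at about (285,112), pad centre about (290,145)). Now I feel downwards.

```bash
python3 -m handwheel '[{"gripper":0,"travel":[0,0,0.008],"twist":0},{"gripper":0,"travel":[0,0,0.006],"twist":0},{"gripper":0,"travel":[0,0,0],"twist":0},{"gripper":0,"travel":[0,0,0],"twist":0}]'; python3 -m handwheel '[{"gripper":0,"travel":[0,0,0],"twist":0},{"gripper":0,"travel":[0,0,0.001],"twist":0},{"gripper":0,"travel":[0,0,0],"twist":0}]'
```

```text
time_s: 4.8
ee_pos: [574.6, 224.7, 225.8]
ee_rot: [180.0, 0.0, -11.0]
force: [0.6, 0.4, -0.3]
gripper_width: 0.8
time_s: 5.05
ee_pos: [574.7, 224.7, 224.9]
ee_rot: [-180.0, -0.0, -11.0]
force: [0.1, 1.0, 0.2]
gripper_width: 0.6
```

```bash
python3 -m handwheel '[{"gripper":0,"travel":[0,0,0.003],"twist":0},{"gripper":0,"travel":[0,0,0],"twist":0},{"gripper":0,"travel":[0,0,0],"twist":0}]'; python3 -m handwheel '[{"gripper":0,"travel":[0,0,0.001],"twist":0},{"gripper":0,"travel":[0,0,0],"twist":0},{"gripper":0,"travel":[0,0,0],"twist":0}]'
```

```text
time_s: 5.3
ee_pos: [574.6, 224.6, 221.5]
ee_rot: [180.0, 0.0, -11.0]
force: [0.4, -0.1, 0.2]
gripper_width: 0.4
time_s: 5.55
ee_pos: [574.7, 224.7, 220.7]
ee_rot: [180.0, 0.0, -11.0]
force: [-0.1, 0.2, 0.7]
gripper_width: 0.3
```

```bash
python3 -m handwheel '[{"gripper":0,"travel":[0,0,0.0008],"twist":0},{"gripper":0,"travel":[0,0,0],"twist":0},{"gripper":0,"travel":[0,0,0],"twist":0}]'; python3 -m handwheel '[{"gripper":0,"travel":[0,0,0.0008],"twist":0},{"gripper":0,"travel":[0,0,0],"twist":0},{"gripper":0,"travel":[0,0,0],"twist":0}]'
```

```text
time_s: 5.8
ee_pos: [574.7, 224.7, 219.9]
ee_rot: [180.0, 0.0, -11.0]
force: [0.5, -0.5, 0.3]
gripper_width: 0.9
time_s: 6.05
ee_pos: [574.7, 224.7, 219.1]
ee_rot: [180.0, 0.0, -11.0]
force: [-0.0, -0.1, 0.2]
gripper_width: 0.3
```

```bash
python3 -m handwheel '[{"gripper":0,"travel":[0,0,0.0007],"twist":0},{"gripper":0,"travel":[0,0,0],"twist":0},{"gripper":0,"travel":[0,0,0],"twist":0}]'; python3 -m handwheel '[{"gripper":0,"travel":[0,0,0.0007],"twist":0},{"gripper":0,"travel":[0,0,0],"twist":0},{"gripper":0,"travel":[0,0,0],"twist":0}]'
```

```text
time_s: 6.3
ee_pos: [574.6, 224.7, 218.4]
ee_rot: [180.0, 0.0, -11.0]
force: [0.6, -0.5, 0.2]
gripper_width: 0.4
time_s: 6.55
ee_pos: [574.6, 224.7, 217.6]
ee_rot: [180.0, 0.0, -11.0]
force: [-0.1, -0.1, 0.1]
gripper_width: 0.7
```

```bash
python3 -m handwheel '[{"gripper":0,"travel":[0,0,0.0007],"twist":0},{"gripper":0,"travel":[0,0,0],"twist":0},{"gripper":0,"travel":[0,0,0],"twist":0}]'; python3 -m handwheel '[{"gripper":0,"travel":[0,0,0.0006],"twist":0},{"gripper":0,"travel":[0,0,0],"twist":0},{"gripper":0,"travel":[0,0,0],"twist":0}]'
```

```text
time_s: 6.8
ee_pos: [574.7, 224.7, 217.0]
ee_rot: [180.0, 0.0, -11.0]
force: [0.6, 0.8, -0.4]
gripper_width: 0.6
time_s: 7.05
ee_pos: [574.7, 224.7, 216.8]
ee_rot: [-180.0, -0.0, -11.0]
force: [-1.2, 0.2, 3.9]
gripper_width: 0.4
```

Contact is at TCP z of about 216.9, with stiffness of about 10 N/mm. I'll press to about 10 N.

```bash
python3 -m handwheel '[{"gripper":0,"travel":[0,0,0.0005],"twist":0},{"gripper":0,"travel":[0,0,0],"twist":0},{"gripper":0,"travel":[0,0,0],"twist":0}]'
```

```text
time_s: 7.3
ee_pos: [574.7, 224.7, 216.8]
ee_rot: [-180.0, -0.0, -11.0]
force: [-2.2, -0.6, 7.1]
gripper_width: 0.4
```

```bash
python3 -m handwheel '[{"gripper":0,"travel":[0,0,0.0004],"twist":0},{"gripper":0,"travel":[0,0,0],"twist":0},{"gripper":0,"travel":[0,0,0],"twist":0}]'; python3 -m handwheel '[{"gripper":0,"travel":[-0.001,0,0],"twist":0},{"gripper":0,"travel":[-0.001,0,0],"twist":0},{"gripper":0,"travel":[-0.001,0,0],"twist":0}]'
```

```text
time_s: 7.55
ee_pos: [574.6, 224.7, 216.8]
ee_rot: [-180.0, -0.0, -11.0]
force: [-2.5, -0.2, 8.7]
gripper_width: 0.6
time_s: 7.8
ee_pos: [573.1, 225.0, 216.8]
ee_rot: [-179.9, -0.3, -10.9]
force: [4.0, -1.2, 4.4]
gripper_width: 0.3
```

Lateral motion unloads the normal force, so I add press while dragging.

```bash
python3 -m handwheel '[{"gripper":0,"travel":[0,0,0.0005],"twist":0},{"gripper":0,"travel":[-0.001,0,0.0002],"twist":0},{"gripper":0,"travel":[-0.001,0,0],"twist":0}]'; python3 -m handwheel '[{"gripper":0,"travel":[-0.001,0,0.0],"twist":0},{"gripper":0,"travel":[-0.001,0,0],"twist":0},{"gripper":0,"travel":[-0.001,0,0],"twist":0}]'
```

```text
time_s: 8.05
ee_pos: [571.8, 225.5, 216.8]
ee_rot: [-179.9, -0.4, -10.9]
force: [4.2, -2.3, 7.7]
gripper_width: 0.4
time_s: 8.3
ee_pos: [569.0, 226.4, 216.8]
ee_rot: [-179.8, -0.5, -10.9]
force: [4.3, -1.3, 7.6]
gripper_width: 0.5
```

```bash
python3 -m handwheel '[{"gripper":0,"travel":[-0.001,0,0.0003],"twist":0},{"gripper":0,"travel":[-0.002,0,0],"twist":0},{"gripper":0,"travel":[-0.002,0,0],"twist":0},{"gripper":0,"travel":[-0.002,0,0],"twist":0},{"gripper":0,"travel":[-0.002,0,0],"twist":0}]'; python3 - <<'E'
from h import *
f=frame("scene");cv2.imwrite('pics/drag1.png',cv2.resize(f["frame"][220:340,210:390,::-1],(600,400),interpolation=cv2.INTER_CUBIC))
E
```

```text
time_s: 8.72
ee_pos: [560.4, 228.3, 216.8]
ee_rot: [-179.8, -0.5, -10.9]
force: [6.0, -0.6, 7.8]
gripper_width: 0.3
```

View pics/drag1.png

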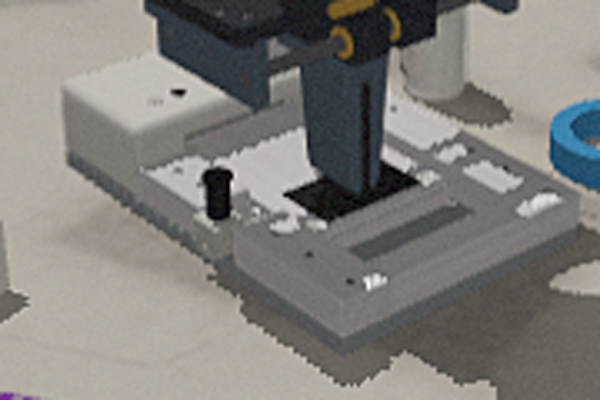

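The carrier is following: the exposed bed floor, now at about (350–470, 205–255), has narrowed, and the finger stands on the pad's centre-rear. I continue.

```bash
python3 -m handwheel '[{"gripper":0,"travel":[-0.002,0,0.0002],"twist":0},{"gripper":0,"travel":[-0.002,0,0],"twist":0},{"gripper":0,"travel":[-0.002,0,0],"twist":0},{"gripper":0,"travel":[-0.002,0,0],"twist":0},{"gripper":0,"travel":[-0.002,0,0],"twist":0}]';  python3 -m handwheel '[{"gripper":0,"travel":[-0.002,0,0],"twist":0},{"gripper":0,"travel":[-0.002,0,0],"twist":0},{"gripper":0,"travel":[-0.002,0,0],"twist":0},{"gripper":0,"travel":[-0.002,0,0],"twist":0},{"gripper":0,"travel":[-0.002,0,0],"twist":0}]'
```

```text
time_s: 9.18
ee_pos: [550.8, 230.2, 216.8]
ee_rot: [-179.7, -0.6, -10.9]
force: [6.1, -1.5, 9.5]
gripper_width: 0.3
time_s: 9.6
ee_pos: [541.0, 232.2, 216.8]
ee_rot: [-179.7, -0.6, -10.9]
force: [5.4, -1.3, 8.3]
gripper_width: 0.5
```

```bash
python3 -m handwheel '[{"gripper":0,"travel":[-0.002,0,0.0002],"twist":0},{"gripper":0,"travel":[-0.002,0,0],"twist":0},{"gripper":0,"travel":[-0.002,0,0],"twist":0},{"gripper":0,"travel":[-0.002,0,0],"twist":0},{"gripper":0,"travel":[-0.002,0,0],"twist":0}]'; python3 - <<'E'
from h import *
f=frame("scene");cv2.imwrite('pics/drag2.png',cv2.resize(f["frame"][220:340,210:390,::-1],(600,400),interpolation=cv2.INTER_CUBIC))
E
```

```text
time_s: 10.02
ee_pos: [531.4, 234.1, 216.8]
ee_rot: [-179.7, -0.6, -10.9]
force: [7.2, -1.4, 10.1]
gripper_width: 0.4
```

View pics/drag2.png

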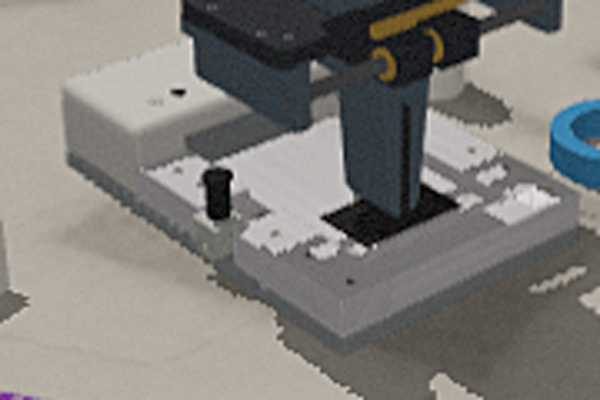

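The carrier is nearly at the lip and no bed floor is visible any more. I take smaller steps until the lateral force rises.

```bash
python3 -m handwheel '[{"gripper":0,"travel":[-0.0015,0,0],"twist":0},{"gripper":0,"travel":[-0.0015,0,0],"twist":0},{"gripper":0,"travel":[-0.0015,0,0],"twist":0}]'; python3 -m handwheel '[{"gripper":0,"travel":[-0.0015,0,0],"twist":0},{"gripper":0,"travel":[-0.0015,0,0],"twist":0}]'
```

```text
time_s: 10.32
ee_pos: [527.0, 235.0, 216.8]
ee_rot: [-179.7, -0.6, -10.9]
force: [5.8, -2.0, 10.8]
gripper_width: 0.4
time_s: 10.48
ee_pos: [524.1, 235.6, 216.8]
ee_rot: [-179.7, -0.6, -10.9]
force: [6.3, -1.9, 10.7]
gripper_width: 0.3
```

```bash
python3 -m handwheel '[{"gripper":0,"travel":[-0.001,0,0],"twist":0},{"gripper":0,"travel":[-0.001,0,0],"twist":0}]'; python3 -m handwheel '[{"gripper":0,"travel":[-0.001,0,0],"twist":0},{"gripper":0,"travel":[-0.001,0,0],"twist":0}]'
```

```text
time_s: 10.65
ee_pos: [522.6, 235.9, 216.8]
ee_rot: [-179.7, -0.7, -10.9]
force: [9.4, -2.4, 7.6]
gripper_width: 0.3
time_s: 10.82
ee_pos: [520.9, 236.3, 216.8]
ee_rot: [-179.7, -0.8, -10.9]
force: [8.9, -2.1, 9.0]
gripper_width: 0.3
```

```bash
python3 -m handwheel '[{"gripper":0,"travel":[-0.001,0,0],"twist":0},{"gripper":0,"travel":[-0.001,0,0],"twist":0},{"gripper":0,"travel":[0,0,0],"twist":0}]'; python3 - <<'E'
from h import *
f=frame("scene");cv2.imwrite('pics/drag3.png',cv2.resize(f["frame"][220:340,210:390,::-1],(600,400),interpolation=cv2.INTER_CUBIC))
E
```

```text
time_s: 11.07
ee_pos: [518.9, 236.8, 216.8]
ee_rot: [-179.6, -0.7, -10.9]
force: [8.9, -1.0, 8.3]
gripper_width: 0.4
```

View pics/drag3.png

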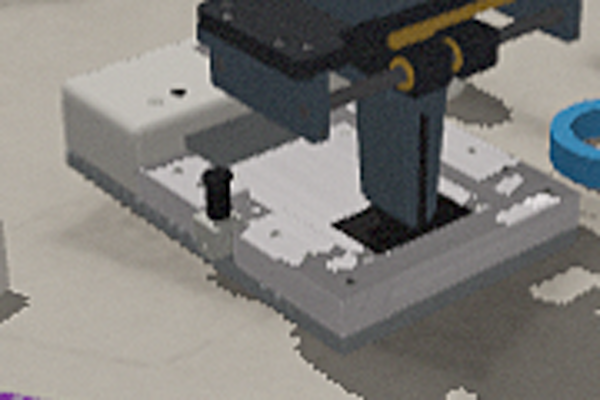

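```bash
python3 - <<'E'
from fit import *
q=W(p,[(-88,30,25.9),(-124,30,25.9),(-124,-30,25.9),(-88,-30,25.9),(-130,45,22),(-150,75,30),(-150,-75,30)])
print(((proj(fs,q)-[210,220])*600/180).round(0).tolist())
q=W(p,[(-84,30,25.9),(-120,30,25.9),(-120,-30,25.9)])
print(((proj(fs,q)-[210,220])*600/180).round(0).tolist())
E
```

```text
[[333.0, 219.0], [383.0, 249.0], [477.0, 206.0], [427.0, 178.0], [367.0, 273.0], [345.0, 301.0], [581.0, 187.0]]
[[328.0, 216.0], [378.0, 246.0], [471.0, 203.0]]
```

The projected home position of the pad matches the picture to about 2 mm, and the lateral force has saturated with the fingers slipping. So the carrier is at the stop. I lift and go round to the outside of the knob.

```bash
python3 -m handwheel '[{"gripper":0,"travel":[0,0,-0.002],"twist":0},{"gripper":0,"travel":[0,0,-0.012],"twist":0},{"gripper":0,"travel":[0,0,-0.03],"twist":0},{"gripper":0,"travel":[0,0,-0.03],"twist":0},{"gripper":0,"travel":[0,0,0],"twist":0}]'; python3 -m handwheel '[{"gripper":0,"travel":[0.009,-0.021,0],"twist":0},{"gripper":0,"travel":[0.009,-0.021,0],"twist":0},{"gripper":0,"travel":[0.009,-0.021,0],"twist":0},{"gripper":0,"travel":[0.009,-0.021,0],"twist":0},{"gripper":0,"travel":[0.009,-0.021,0],"twist":0}]';python3 -m handwheel '[{"gripper":0,"travel":[0,0,0],"twist":0},{"gripper":0,"travel":[0,0,0],"twist":0},{"gripper":0,"travel":[0,0,0],"twist":0},{"gripper":0,"travel":[0,0,0],"twist":0}]'; python3 - <<'E'
from h import *
f=frame("scene");t=frame("top")
a=cv2.resize(f["frame"][220:340,210:390,::-1],(600,400),interpolation=cv2.INTER_CUBIC)
b=cv2.resize(t["frame"][150:310,230:370,::-1],(350,400),interpolation=cv2.INTER_CUBIC)
cv2.imwrite('pics/knob1.png',cv2.resize(np.hstack([a,b]),(800,337)))
E
```

```text
time_s: 11.63
ee_pos: [516.3, 236.9, 292.8]
ee_rot: [-179.7, -0.4, -11.0]
force: [1.0, 0.1, 0.0]
gripper_width: 0.8
time_s: 12.05
ee_pos: [579.3, 331.5, 286.9]
ee_rot: [179.9, 0.1, -11.0]
force: [0.2, -0.2, 0.1]
gripper_width: 0.6
time_s: 12.38
ee_pos: [578.7, 330.0, 287.5]
ee_rot: [179.9, 0.1, -11.0]
force: [0.7, -1.1, 0.5]
gripper_width: 0.7
```

View pics/knob1.png

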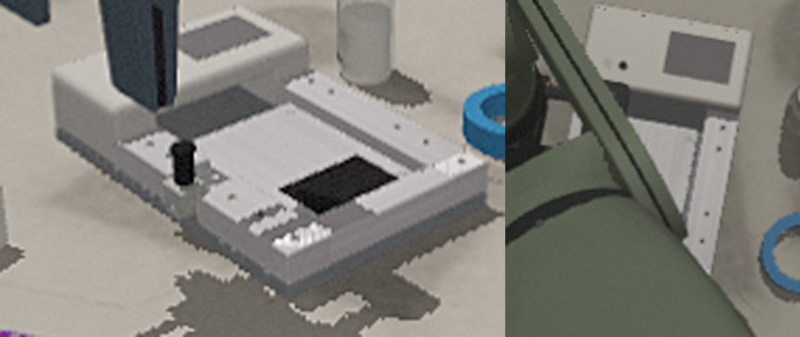

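The carrier's front is up against the lip. Now I descend outside the knob with the tip at about 37 mm.

```bash
python3 -m handwheel '[{"gripper":0,"travel":[0.005,-0.002,0.015],"twist":0},{"gripper":0,"travel":[0,0,0.02],"twist":0},{"gripper":0,"travel":[0,0,0.02],"twist":0},{"gripper":0,"travel":[0,0,0.005],"twist":0},{"gripper":0,"travel":[0,0,0],"twist":0}]';python3 -m handwheel '[{"gripper":0,"travel":[0,0,0],"twist":0},{"gripper":0,"travel":[0,0.003,0],"twist":0},{"gripper":0,"travel":[0,0,0],"twist":0},{"gripper":0,"travel":[0,0,0],"twist":0}]'
```

```text
time_s: 12.9
ee_pos: [584.2, 331.1, 225.5]
ee_rot: [179.8, 0.2, -11.0]
force: [0.1, -0.0, -0.6]
gripper_width: 0.5
time_s: 13.23
ee_pos: [584.4, 328.7, 229.3]
ee_rot: [-179.9, -0.1, -11.0]
force: [-0.4, -0.1, 0.4]
gripper_width: 0.2
```

```bash
python3 -m handwheel '[{"gripper":0,"travel":[0,0.003,0],"twist":0},{"gripper":0,"travel":[0,0.002,0],"twist":0},{"gripper":0,"travel":[0,0,0],"twist":0}]';python3 -m handwheel '[{"gripper":0,"travel":[0,0.001,0],"twist":0},{"gripper":0,"travel":[0,0.001,0],"twist":0},{"gripper":0,"travel":[0,0,0],"twist":0}]'; python3 -m handwheel '[{"gripper":0,"travel":[0,0.001,0],"twist":0},{"gripper":0,"travel":[0,0.001,0],"twist":0},{"gripper":0,"travel":[0,0,0],"twist":0}]'
```

```text
time_s: 13.48
ee_pos: [583.1, 323.4, 228.4]
ee_rot: [180.0, -0.0, -11.0]
force: [-0.2, 0.3, 0.0]
gripper_width: 0.5
time_s: 13.73
ee_pos: [582.8, 321.7, 228.1]
ee_rot: [180.0, 0.0, -11.0]
force: [0.5, -0.1, -0.1]
gripper_width: 0.6
time_s: 13.98
ee_pos: [582.4, 319.8, 228.1]
ee_rot: [180.0, 0.0, -11.0]
force: [0.5, 0.3, 0.2]
gripper_width: 0.5
```

```bash
python3 -m handwheel '[{"gripper":0,"travel":[0,0.001,0],"twist":0},{"gripper":0,"travel":[0,0.001,0],"twist":0},{"gripper":0,"travel":[0,0,0],"twist":0}]';python3 -m handwheel '[{"gripper":0,"travel":[0,0.001,0],"twist":0},{"gripper":0,"travel":[0,0.001,0],"twist":0},{"gripper":0,"travel":[0,0,0],"twist":0}]'
```

```text
time_s: 14.23
ee_pos: [582.1, 317.9, 228.2]
ee_rot: [-180.0, -0.0, -11.0]
force: [-0.5, -0.2, -0.7]
gripper_width: 0.6
time_s: 14.48
ee_pos: [581.7, 316.1, 228.2]
ee_rot: [-180.0, -0.0, -11.0]
force: [-0.1, 2.2, 0.1]
gripper_width: 0.5
```

```bash
python3 -m handwheel '[{"gripper":0,"travel":[0,0.001,0],"twist":0},{"gripper":0,"travel":[0,0.001,0],"twist":0},{"gripper":0,"travel":[0,0,0],"twist":0}]';python3 -m handwheel '[{"gripper":0,"travel":[0,0.001,0],"twist":0},{"gripper":0,"travel":[0,0,0],"twist":0}]'
```

```text
time_s: 14.73
ee_pos: [581.2, 313.9, 228.1]
ee_rot: [180.0, 0.0, -11.0]
force: [0.3, 1.4, -0.0]
gripper_width: 0.6
time_s: 14.9
ee_pos: [581.1, 312.9, 228.1]
ee_rot: [180.0, -0.0, -11.0]
force: [0.7, 1.8, -1.0]
gripper_width: 0.7
```

The knob is moving with about 1.7 N. I continue carefully.

```bash
python3 -m handwheel '[{"gripper":0,"travel":[0,0.001,0],"twist":0},{"gripper":0,"travel":[0,0.001,0],"twist":0},{"gripper":0,"travel":[0,0,0],"twist":0}]';python3 -m handwheel '[{"gripper":0,"travel":[0,0.001,0],"twist":0},{"gripper":0,"travel":[0,0,0],"twist":0}]'
```

```text
time_s: 15.15
ee_pos: [580.6, 310.9, 228.1]
ee_rot: [180.0, 0.0, -11.0]
force: [-0.1, 1.5, -1.4]
gripper_width: 0.8
time_s: 15.32
ee_pos: [580.4, 310.0, 228.1]
ee_rot: [180.0, 0.0, -11.0]
force: [-0.7, 1.4, -0.4]
gripper_width: 0.6
```

```bash
python3 -m handwheel '[{"gripper":0,"travel":[0,0.001,0],"twist":0},{"gripper":0,"travel":[0,0,0],"twist":0}]';python3 -m handwheel '[{"gripper":0,"travel":[0,0.001,0],"twist":0},{"gripper":0,"travel":[0,0,0],"twist":0}]'
```

```text
time_s: 15.48
ee_pos: [580.3, 309.0, 228.1]
ee_rot: [180.0, 0.0, -11.0]
force: [-0.6, 1.9, 1.1]
gripper_width: 0.6
time_s: 15.65
ee_pos: [580.1, 308.0, 228.1]
ee_rot: [180.0, 0.0, -11.0]
force: [0.2, 1.0, 0.5]
gripper_width: 0.7
```

Past 8 mm with no extra resistance, so the bolt is entering the notch.

```bash
python3 -m handwheel '[{"gripper":0,"travel":[0,0.001,0],"twist":0},{"gripper":0,"travel":[0,0.001,0],"twist":0},{"gripper":0,"travel":[0,0,0],"twist":0}]';python3 -m handwheel '[{"gripper":0,"travel":[0,0.001,0],"twist":0},{"gripper":0,"travel":[0,0.001,0],"twist":0},{"gripper":0,"travel":[0,0,0],"twist":0}]'
```

```text
time_s: 15.9
ee_pos: [579.7, 306.0, 228.1]
ee_rot: [180.0, 0.0, -11.0]
force: [-0.1, 0.6, -0.3]
gripper_width: 0.6
time_s: 16.15
ee_pos: [579.3, 304.0, 228.1]
ee_rot: [180.0, 0.0, -11.0]
force: [0.1, 1.7, 0.8]
gripper_width: 0.1
```

```bash
python3 -m handwheel '[{"gripper":0,"travel":[0,0.001,0],"twist":0},{"gripper":0,"travel":[0,0.001,0],"twist":0},{"gripper":0,"travel":[0,0,0],"twist":0}]';python3 -m handwheel '[{"gripper":0,"travel":[0,0.001,0],"twist":0},{"gripper":0,"travel":[0,0,0],"twist":0},{"gripper":0,"travel":[0,0,0],"twist":0}]'
```

```text
time_s: 16.4
ee_pos: [578.9, 302.4, 228.2]
ee_rot: [-180.0, 0.0, -11.0]
force: [-0.6, 3.1, -0.0]
gripper_width: 0.2
time_s: 16.65
ee_pos: [578.9, 301.9, 228.2]
ee_rot: [-179.9, -0.0, -11.0]
force: [-1.2, 5.4, -0.4]
gripper_width: 0.4
```

Resistance rises to 5.4 N at the end of stroke (about 15–16 mm). I retreat outwards and up, then check.

```bash
python3 -m handwheel '[{"gripper":0,"travel":[0,-0.006,0],"twist":0},{"gripper":0,"travel":[0,-0.015,0],"twist":0},{"gripper":0,"travel":[0,0,-0.03],"twist":0},{"gripper":0,"travel":[0,0,-0.04],"twist":0},{"gripper":0,"travel":[0,0,-0.04],"twist":0}]'; python3 -m handwheel '[{"gripper":0,"travel":[-0.02,0.035,-0.01],"twist":0},{"gripper":0,"travel":[-0.02,0.035,-0.01],"twist":0},{"gripper":0,"travel":[-0.02,0.035,-0.01],"twist":0},{"gripper":0,"travel":[-0.02,0.035,0],"twist":0},{"gripper":0,"travel":[-0.02,0.035,0],"twist":0}]'; python3 -m handwheel '[{"gripper":0,"travel":[0,0.038,0],"twist":0},{"gripper":0,"travel":[0,0.038,0],"twist":0},{"gripper":0,"travel":[0,0.038,0],"twist":0},{"gripper":0,"travel":[0,0.038,0],"twist":0},{"gripper":0,"travel":[0,0.038,0],"twist":0}]'; python3 - <<'E'
from fit import *
b=ft["frame"][:,:,::-1]
for k,z in dict(home=10,carrier=10,pad_foot=10,bolt_knob=40,cold_block=0,serum=0,blue_tape=0).items():
    for r in env.pinpoint("top",k)[:2]: print(k,round(r["confidence"],2),at_z(ft,r["uv"],z).round(1))
im=cv2.resize(b[140:330,140:410],(800,563),interpolation=cv2.INTER_CUBIC)
for u in proj(ft,W(p,[(-124,30,25.9),(-124,-30,25.9),(-88,-30,25.9),(-88,30,25.9),(-55,57,54)])): cv2.circle(im,tuple(int(v) for v in (u-140)*800/270),4,(0,0,255),1)
cv2.imwrite('pics/end.png',im)
E
```

```text
time_s: 17.07
ee_pos: [582.7, 321.7, 338.0]
ee_rot: [179.8, 0.1, -10.9]
force: [1.0, 0.6, -0.3]
gripper_width: 0.5
time_s: 17.48
ee_pos: [450.1, 167.6, 368.8]
ee_rot: [179.9, -0.1, -10.9]
force: [-0.4, -0.4, -0.3]
gripper_width: -0.1
time_s: 17.9
ee_pos: [414.3, -19.2, 368.5]
ee_rot: [179.9, -0.0, -10.9]
force: [1.7, 0.1, -0.2]
gripper_width: 0.5
carrier 0.92 [503.3 456.   10. ]
carrier 0.56 [545.6 230.7  10. ]
pad_foot 0.85 [515.4 241.3  10. ]
pad_foot 0.69 [466.6 445.9  10. ]
bolt_knob 0.63 [576.  281.7  40. ]
cold_block 0.2 [622.4 216.1   0. ]
serum 0.81 [618.1  81.2   0. ]
serum 0.58 [482.2  90.2   0. ]
blue_tape 0.87 [484.1  87.2   0. ]
```

View pics/end.png

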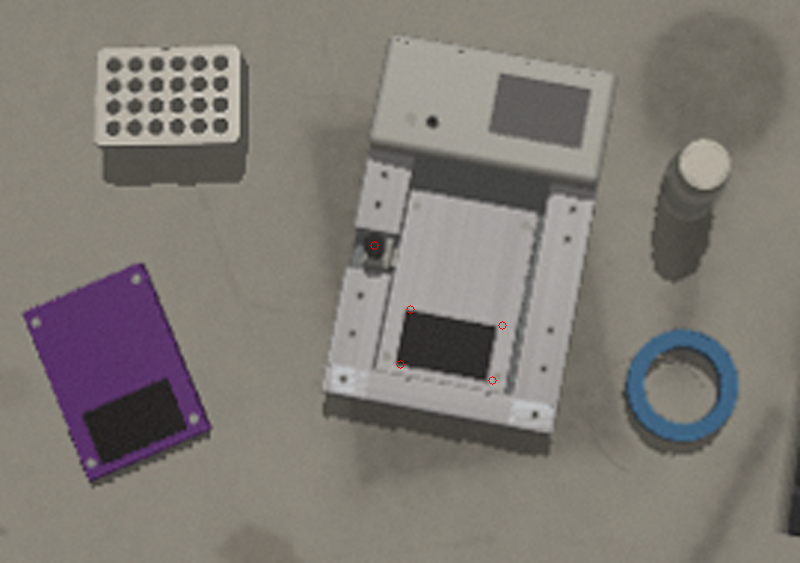

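The pad outline and the knob sit on their predicted home and bolt-in positions (knob at (374,246), previously (350,242)). The block, bottle and tape look unmoved, so I settle and hand in.

```bash
python3 -m handwheel '[{"gripper":0,"travel":[0,0,0],"twist":0},{"gripper":0,"travel":[0,0,0],"twist":0},{"gripper":0,"travel":[0,0,0],"twist":0},{"gripper":0,"travel":[0,0,0],"twist":0}]'; python3 - <<'E'
from workcell import env
import cv2,numpy as np
a=cv2.imread('pics/top1.png').astype(int);b=env.grab_frame("top")["frame"][:,:,::-1].astype(int)
d=np.abs(a-b).max(2)
for n,(x0,x1,y0,y1) in dict(block=(168,225,150,205),serum=(355,390,180,235),tape=(348,392,248,295)).items(): print(n,(d[y0:y1,x0:x1]>40).sum())
print(env.job_done())
E
```

```text
time_s: 18.68
ee_pos: [415.3, -17.1, 368.1]
ee_rot: [180.0, 0.0, -10.9]
force: [0.2, 1.2, 0.4]
gripper_width: 0.2
block 0
serum 0
tape 0
the job is handed in; nothing more can be done
None
```

The carrier is home against the front stop and the bolt is in its notch. I handed the job in at about 18.7 s; it gave no verdict.

**Drag:** I pressed the shut gripper on the pad with about 8–11 N. The highest combined force I read was about 13 N, against the 20 N limit. I dragged the carrier until the lateral force levelled off near 9 N and the fingers slipped, which showed it was against the stop.

**Bolt:** I pushed the knob in at about 1–2 N, rising to 5.4 N at the end stop. The knob travelled 14.5–16 mm going by the arm's readings, and about 15 mm in the picture.

**Last checks:**
- **Carrier:** In the final top view the pad lies where it should at home, to about 2 mm, which is the camera's own accuracy.
- **Knob:** It lies within about 1 mm of its predicted bolt-in position.
- **Bystanders:** The cooling block, bottle and tape show no change in the image areas I compared. The network's reading for the tape was about 6 mm off its first one, and it missed the block (confidence 0.2). I put both down to noise because the images did not change.
- **Arm:** The gripper is clear of everything and at rest.

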